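# Clamp a stencil frame in the hinge clamp of a printing board

## Task

Slide the wooden stencil frame over the printing board into the open jaw of the hinge clamp, square and centred, easing it in gently until its edge butts fully home against the stop. Then tighten the clamp's round knob clockwise until its torque limiter slips and clicks, stop at the first or second click, and let go. Leave the bottle, the brush pot and the paint jar where they stand.

Things in the scene. Friction and masses are not known exactly. Their poses are not given: they have to be found in the camera images.
- board: White laminate printing board, 380 x 320 x 18 mm, fixed on the table, with a steel and aluminium hinge clamp 120 mm wide across its far part. Origin: centre of the board's underside; x points level into the clamp (away from the robot), z up; the frame slides on the board's top at z = 18 mm. The whole clamp with its knob stands still: only knob, screw and pressure bar move.
- jaw_mouth (a point): Middle of the clamp's open mouth, 15 mm above the board's top; axes as the board's. The upper jaw plate (its upper face 42 mm above the board's top) reaches from here 58 mm along x. Beneath it a steel pressure bar, 16 x 90 mm, is driven down by the knob's screw, 2.2 mm per radian; it starts anywhere from 2 to 7 mm above the top of an inserted frame. The stop is 33 mm beyond the mouth.
- stop (a point): Middle of the clamp's upright stop face (120 mm wide), 10 mm above the board's top; axes as the board's (x into the clamp).
- knob_grip (a point): On the upright axis of the clamp's round black fluted knob (40 mm across, 26 mm tall), 11 mm below its top, 27 mm above the jaw plate; axes as the board's. Stays put as the knob turns; grip at any yaw. Clockwise from above tightens: about 0.4 N m running free; once the pressure bar bites, rising over 0.3 to 1 rad until the clutch slips near 0.6 N m. Let go, it stays tight.
- knob_top (a point): Centre of the knob's top, where the end of its screw shows. The clutch clicks every 0.26 rad (24 a turn) of slip: torque peaks near 0.6 N m as the knob leaves a notch, falls to about 0.35 half-way; let go there, it springs to the nearer notch. White marks on the knob's skirt and on the screw's collar below it, 20 mm from the axis, start in line; one click parts them 5 mm, two 10 mm.
- frame: Loose wooden frame 180 (x) x 240 (y) x 20 mm tall round a thin metal stencil sheet near its underside (top of the sheet 3 mm above the board), 0.35 to 0.6 kg; its rails are 22 mm wide. Lies flat on the board, 25 to 50 mm short of the stop, a little askew. Origin: centre of its underside; x points to the edge that goes into the clamp, z up. The rail nearest the robot is centred at x = -79 mm.
- frame_edge (a point): Middle of the outer face of the frame's far rail, the face that must meet the stop, 10 mm above the frame's underside; axes as the frame's.
- squeeze_bottle: Green tapering squeeze bottle, 62 mm wide at the foot, 166 mm tall, standing left of the board. Origin: centre of its underside.
- brush_pot: Steel pot 84 mm wide, 100 mm tall (brushes up to 180 mm), standing right of the board. Origin: centre of its underside.
- paint_jar: Small red paint jar with a white lid, 42 mm wide, 52 mm tall, standing on the board's far left corner beside the clamp. Origin: centre of its underside.

How it is judged:
By the outcome, as a careful person would: the job done as asked, in the order asked, and still so for the second after the job is handed in, with the robot touching nothing.
It also fails if it takes over 70 s, if anything falls off the work surface, if the arm or the gripper's body presses on something with over 40 N, if the wrist force passes 120 N, or if a joint passes its speed limit or range.

## Robot

A 6-joint arm with a two-finger parallel gripper is mounted at the origin on the work surface. World frame = base frame: x ahead of the robot, y to its left, z up, the work surface at z = 0. Lengths are in m, angles in rad, forces in N, time in s.
With the tool pointing down it reaches from about 0.3 to 1 m from the base axis. Payload 5.1 kg.
Tool frame: the origin (TCP) lies between the finger pads; the fingertips stand 17 mm ahead of it and the grasp point (between the pads) lies 2 mm behind it; z points along the fingers, y is the line along which they close (so a half turn about z gives the same grasp; the last joint's range is limited). The gripper opens to 95 mm and grips with 3 to 60 N. Pads are 20 mm wide; open, the fingers measure 119 mm over their backs; the gripper's body (75 mm by 180 mm) begins 59 mm behind the grasp point.
Start: joints at [1.093, 0.124, 1.65, -0, 1.367, -0.083], TCP at [0.25, 0.6, 0.232] pointing down, gripper open.
Joint ranges: [-2.61, 2.61], [-1.02, 2.33], [0.03, 2.71], [-1.35, 4.49], [0.32, 2.68], [-2.91, 2.91]. Speed limits (rad/s): [2.57, 2.57, 3.14, 3.14, 3.14, 3.14].

## Interface

Orientations are given as a unit quaternion [x, y, z, w].
In Python, from plant import r, viewer gives the robot as it stands. The module is installed in compiled form; this text tells all that it offers.
- The arm moves only by the tool play_rows, never from a script. Its argument "moves" is a list of rows, each an object with "travel": the shift along the tool's x, y, z in cm, a list of three; "turn": the turn, a rotation vector about the tool's x, y, z in degrees, a list of three. In form: [{"travel": [x, y, z], "turn": [rx, ry, rz]}, ...]. A call has 1 to 20 rows; each row shifts and turns the commanded pose from where the row before left it, along the tool's axes as they then stand; what a row does not reach is not made up. A row lasts 1/10 s, in which the tool goes at most 50 mm and 8.59 degrees, less where a joint would pass 70% of its speed; a pose out of reach is approached as far as the arm can. A call is refused whole if a number of a shift passes 5 or a number of a turn 8.59, either way. A call with a gripper value outside its range is refused whole. "hand" is the opening, from 0 (shut) to 1 (fully open), set as the call begins (left out, the last holds). The fingers move at their own pace and stop on an object; "force" is the grip in N (left out, the last holds). Time passes only in rows, so rows that do not move let the fingers close. It gives the time, the measured TCP pose, the force, the opening and the grip force at its end, in the units of the state.
- r.get_obs(): the state, without advancing time (a new reading comes with each control period).
- viewer.get_image(name): name is "scene" or "top"; returns a dict with "img" (480x640x3 uint8, red, green, blue), "z_map" (480x640 float32, m along the optical axis (not along the pixel's ray), 0 where there is no reading), "intrinsics" (3x3 intrinsics, pixels), "position" and "rotation" of the camera in the world. Camera axes: x right, y down, z forward; pixel columns grow to the right and rows downward; lengths in m; the calibration is good to about 2 mm. A picture is of the moment at which its call begins.
- r.sign_off(): hands the job in; it is judged then, once.
Trained networks look in a picture, given as the dict that the camera call returned (one of the last four; its "shot" number tells which), for a name from the list of things; names that differ only in an ending like _2 or _b are one class to them, and where a whole thing is asked for, a point or a joint stands for the part that bears it (a point fixed in the world has none). Each returns a list of dicts, best first, with "p" (0 to 1); they miss things now and then, are a little off and sometimes report something else, mostly with a low value. They report only what shows in the picture. A call takes as long as a camera call.
- viewer.regions_of(picture, name): "pixels" (480x640 bool, what is visible of it) and "box" ([centre column, centre row, width, height] in pixels, round what is visible of it).
The state is a dict: "time": time; "qpos": joint angles; "dq": joint speeds; "effort": joint torques, N m; "eef_pos": TCP position; "tool_rot": TCP orientation; "contact_force": force on the tool from outside, world axes, zero at the start; "wrist_torque": the same for the moment, N m; "width": opening from 0.0 (shut) to 1.0 (fully open); "gripper_force": force on a finger pad.
Only numpy, scipy, OpenCV 4.12 (cv2) and the standard library are available. Lean on these libraries where they do the work, as an engineer would, in place of code of your own. Each camera call takes 0.05 s, during which the arm holds its last target. There are 200 camera calls.

## Working session

There is one attempt and no reset: what is moved stays moved. The work goes in short steps, Python scripts to look and compute and a tool call to move; the robot and the scene stay as the last step left them, time stands still between calls to the robot, and variables do not carry over. Pictures are saved under pics/ and viewed, at most 10 in all, crops included, and the job is handed in when it is done.

Besides the shell and the picture viewer there is one more tool, called after "Emit:" as name(argument=value, ...), one argument or row to a line, values as JSON. play_rows: Moves the arm, as the interface text tells. Its arguments: {"type":"object","properties":{"moves":{"type":"array","items":{"type":"object","properties":{"travel":{"type":"array","items":{"type":"number"}},"turn":{"type":"array","items":{"type":"number"}}}}},"hand":{"type":"number"},"force":{"type":"number"}},"required":["moves"]}

```bash
mkdir -p pics; cat > h.py <<'E'
import numpy as np, cv2
from plant import r, viewer
def cloud(p):
    K=np.array(p["intrinsics"]);z=p["z_map"]
    v,u=np.mgrid[0:480,0:640]
    c=np.stack([(u-K[0,2])/K[0,0]*z,(v-K[1,2])/K[1,1]*z,z],-1)
    R=np.array(p["rotation"])
    if R.size==4:
        from scipy.spatial.transform import Rotation as T
        R=T.from_quat(R).as_matrix()
    return c@R.T+np.array(p["position"])
def save(p,n): cv2.imwrite(f"pics/{n}.png",p["img"][:,:,::-1])
E
python3 - <<'E'
from h import *
o=r.get_obs();print(o["eef_pos"],o["tool_rot"],o["contact_force"],o["width"],o["time"])
for n in("top","scene"):
    p=viewer.get_image(n);save(p,n+"0");np.savez(f"{n}0.npz",**p);W=cloud(p)
    print(n,p["position"],p["rotation"],p["intrinsics"])
    for t in("board","frame","knob_grip","squeeze_bottle","brush_pot","paint_jar"):
        for g in viewer.regions_of(p,t)[:1]:
            m=g["pixels"]&(p["z_map"]>0);P=W[m]
            print(t,round(g["p"],2),np.round(g["box"]),np.round(np.median(P,0),4),np.round(np.percentile(P,2,0),3),np.round(np.percentile(P,98,0),3))
E
```

```text
[0.24978062 0.59945219 0.23038443] [ 1.96139072e-01  9.80575535e-01 -1.00110518e-03 -2.86355771e-04] [-0.23222261 -0.58306502 -0.87195699] 0.9995830126661439 0.0
top [0.32217499 0.00200722 1.37771629] [ 0.70455236 -0.7035385   0.06539887 -0.06604944] [[558.06417459   0.         317.04733653]
 [  0.         558.06417459 243.26221497]
 [  0.           0.           1.        ]]
board 0.6 [308. 260. 138. 160.] [ 0.5448 -0.0061  0.018 ] [ 0.356 -0.132  0.012] [0.724 0.179 0.088]
frame 0.71 [297. 265. 103.  76.] [0.528  0.0481 0.0226] [ 0.44  -0.067  0.015] [0.616 0.164 0.042]
knob_grip 0.71 [308. 262. 140. 152.] [ 0.5418 -0.004   0.018 ] [ 0.356 -0.132  0.012] [0.723 0.18  0.087]
squeeze_bottle 0.87 [145. 235.  38.  35.] [0.5856 0.4089 0.0831] [ 0.564  0.392 -0.002] [0.615 0.445 0.149]
brush_pot 0.77 [494. 259.  54.  43.] [ 0.5292 -0.4073  0.0668] [ 0.492 -0.441  0.   ] [ 0.568 -0.363  0.179]
paint_jar 0.61 [269. 190.  21.  22.] [0.7026 0.1279 0.0671] [0.689 0.111 0.027] [0.725 0.147 0.074]
scene [ 1.39484321 -0.01630302  0.91771192] [ 0.65037508  0.65795268 -0.26512398 -0.27169801] [[518.67159086   0.         323.83027952]
 [  0.         518.67159086 237.82012295]
 [  0.           0.           1.        ]]
board 0.74 [335. 260. 146. 128.] [ 0.6525 -0.001   0.0193] [ 0.363 -0.131  0.009] [0.735 0.179 0.095]
frame 0.68 [349. 245. 107.  68.] [0.5186 0.0613 0.0234] [ 0.444 -0.066  0.018] [0.622 0.163 0.041]
knob_grip 0.86 [336. 259. 149. 121.] [ 0.6517 -0.001   0.0192] [ 0.362 -0.133  0.006] [0.735 0.18  0.095]
squeeze_bottle 0.86 [516. 252.  39.  55.] [0.612  0.414  0.0734] [0.577 0.394 0.002] [0.624 0.444 0.15 ]
brush_pot 0.65 [155. 222.  47.  74.] [ 0.5431 -0.4025  0.0772] [ 0.452 -0.456  0.001] [ 0.571 -0.363  0.174]
paint_jar 0.9 [390. 297.  19.  31.] [0.7216 0.128  0.0631] [0.697 0.112 0.029] [0.73  0.146 0.073]
```

```bash
python3 - <<'E'
from h import *
for n,(a,b,c,d) in {"top":(165,355,210,390),"scene":(180,340,240,430)}.items():
    i=cv2.imread(f"pics/{n}0.png")[a:b,c:d];cv2.imwrite(f"pics/{n}c.png",cv2.resize(i,None,fx=3.15,fy=3.15,interpolation=cv2.INTER_CUBIC))
E
```

```text
(no output)
```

View pics/topc.png

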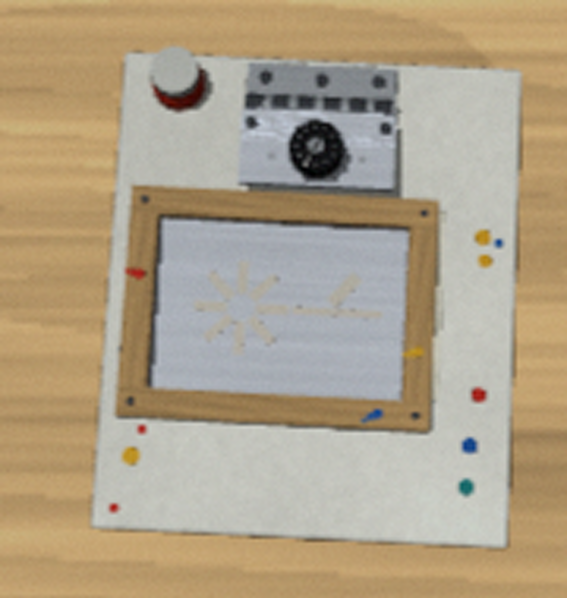

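View pics/scenec.png

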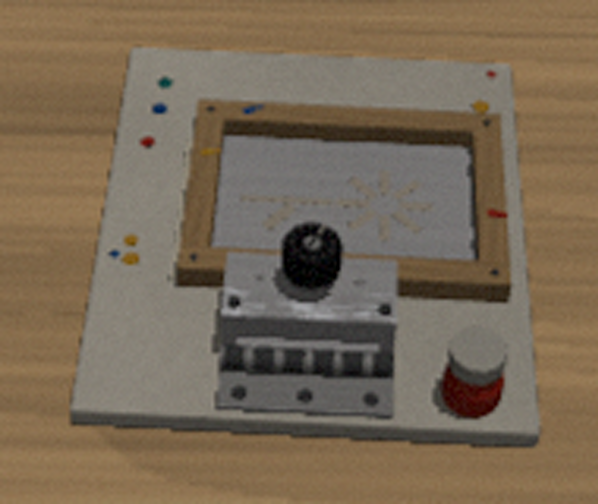

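The top crop shows the frame just short of the mouth, shifted left of the clamp. Its far edge runs from (140,187) to (435,201). The knob centre is at (317,149) and the jar at (177,75). In the scene crop the knob top is at (313,242). Next I'll fit the edges.

```bash
cat >> h.py <<'E'
from scipy.ndimage import map_coordinates as mc
from scipy.spatial.transform import Rotation as T
def ray(p,uv,z):
    K=np.array(p["intrinsics"]);R=T.from_quat(p["rotation"]).as_matrix() if np.size(p["rotation"])==4 else np.array(p["rotation"])
    uv=np.atleast_2d(uv);d=np.c_[(uv-K[[0,1],2])/K[[0,1],[0,1]],np.ones(len(uv))]@R.T
    c=np.array(p["position"]);return c+d*((z-c[2])/d[:,2])[:,None]
def edge(p,a,b,z,w=2.5,n=40):
    "refine edge a-b (full-image px), return world line: mean xy, angle, rms mm"
    g=cv2.GaussianBlur(p["img"],(0,0),0.7).astype(float)
    a,b=np.array(a,float),np.array(b,float);d=(b-a)/np.linalg.norm(b-a);nn=np.array([-d[1],d[0]])
    s=np.linspace(-w,w,41);t=np.linspace(.06,.94,n);P=[]
    for k in t:
        q=a+(b-a)*k+s[:,None]*nn
        f=np.stack([mc(g[...,c],[q[:,1],q[:,0]],order=1) for c in range(3)],1)
        e=(np.gradient(f,axis=0)**2).sum(1);P.append(a+(b-a)*k+nn*(e*s).sum()/e.sum())
    W=ray(p,np.array(P),z)[:,:2].astype(np.float32)
    L=cv2.fitLine(W,cv2.DIST_HUBER,0,.01,.01).ravel()
    res=np.abs((W-L[2:])@np.array([-L[1],L[0]]))
    return L[2:],L[:2],1e3*np.median(res)
def isect(A,B):
    t=np.linalg.solve(np.c_[A[1],-B[1]],B[0]-A[0]);return A[0]+t[0]*A[1]
E
cat > m.py <<'E'
from h import *
off={"top":(210,165),"scene":(240,180)}
E={"top":{"board":[.018,((124,60),(94,520)),((521,75),(508,540)),((100,527),(500,547)),((400,66),(515,72))],
"frame":[.038,((133,190),(117,412)),((437,205),(430,430)),((120,415),(428,431)),((140,187),(238,192))],
"plate":[.060,((244,110),(240,184)),((397,115),(397,188)),((244,186),(395,191))]},
"scene":{"frame":[.038,((498,118),(508,280)),((199,102),(178,263)),((200,100),(498,116)),((400,277),(505,283))],
"plate":[.060,((397,262),(396,318)),((227,256),(221,316)),((222,318),(394,322))],"board":[.018,((512,66),(537,430)),((133,50),(73,408)),((133,48),(510,64)),((75,422),(213,428))]}}
for n in E:
    p=dict(np.load(n+"0.npz",allow_pickle=True))
    for k,v in E[n].items():
        L=[edge(p,*[((np.array(q)+.5)/3.15-.5+off[n]) for q in ab],v[0]) for ab in v[1:]]
        print(n,k,"ang",[round(float(np.degrees(np.arctan(l[1][1]/l[1][0] if abs(l[1][0])>.7 else -l[1][0]/l[1][1]))),2) for l in L],"rms",[round(float(l[2]),2) for l in L])
        if len(L)==4:
            C=[isect(L[i],L[j]) for i in(0,1) for j in(2,3)]
            print("  corners",np.round(C,4).tolist(),"ctr",np.mean(C,0).round(4))
        else: print("  c1,c2",isect(L[0],L[2]).round(4),isect(L[1],L[2]).round(4),[l[0].round(4) for l in L])
    kc={"top":(317,147),"scene":(313,241)}[n];uv=(np.array(kc)+.5)/3.15-.5+off[n]
    W=cloud(p);u,v=np.round(uv).astype(int);print(n,"knob@z.098",ray(p,uv,.098),"depth z",np.median(W[v-1:v+2,u-1:u+2],(0,1)))
E
python3 m.py
```

```text
top board ang [-2.61, -2.65, -2.59, -2.55] rms [0.2, 0.2, 0.14, 0.2]
  corners [[0.3612000048160553, 0.19200000166893005], [0.7376999855041504, 0.17479999363422394], [0.34689998626708984, -0.12460000067949295], [0.7235999703407288, -0.1421000063419342]] ctr [0.5423 0.025 ]
top frame ang [-2.87, -2.85, -2.9, -2.76] rms [0.11, 0.57, 0.19, 0.11]
  corners [[0.44290000200271606, 0.17389999330043793], [0.6243000030517578, 0.1648000031709671], [0.43070000410079956, -0.06710000336170197], [0.6126999855041504, -0.07620000094175339]] ctr [0.5276 0.0489]
top plate ang [-7.53, 0.68, -2.63] rms [0.8, 0.32, 0.1]
  c1,c2 [0.6214 0.0822] [ 0.6156 -0.0431] [array([0.6491, 0.0785], dtype=float32), array([ 0.6467, -0.0428], dtype=float32), array([0.6188, 0.026 ], dtype=float32)]
top knob@z.098 [[0.63984169 0.01942095 0.098     ]] depth z [0.64071423 0.02011361 0.09726921]
scene frame ang [-2.8, -2.78, -2.83, -2.68] rms [0.12, 0.56, 0.24, 0.19]
  corners [[0.4456000030040741, 0.1746000051498413], [0.6251999735832214, 0.16580000519752502], [0.43369999527931213, -0.06530000269412994], [0.6139000058174133, -0.07400000095367432]] ctr [0.5296 0.0503]
scene plate ang [-9.22, -2.27, -2.12] rms [0.78, 0.32, 0.3]
  c1,c2 [0.6799 0.0752] [ 0.6756 -0.0404] [array([0.6523, 0.0796], dtype=float32), array([ 0.6533, -0.0395], dtype=float32), array([0.6782, 0.0282], dtype=float32)]
scene board ang [-2.67, -2.68, -2.93, -2.61] rms [0.27, 0.18, 0.84, 0.59]
  corners [[0.36309999227523804, 0.19329999387264252], [0.7512999773025513, 0.17520000040531158], [0.34689998626708984, -0.12359999865293503], [0.7368999719619751, -0.14190000295639038]] ctr [0.5495 0.0258]
scene knob@z.098 [[0.64065269 0.02188406 0.098     ]] depth z [0.63986047 0.02170162 0.09941286]
```

Emit:
play_rows(
  moves=[
    {"travel": [0, 0, 0], "turn": [0, 0, 7.8]},
    {"travel": [0, 0, 0], "turn": [0, 0, 7.8]},
    {"travel": [0, 0, 0], "turn": [0, 0, 7.8]},
    {"travel": [0, 0, 0], "turn": [0, 0, 7.8]},
    {"travel": [0, 0, 0], "turn": [0, 0, 7.8]},
    {"travel": [0, 0, 0], "turn": [0, 0, 7.8]},
    {"travel": [0, 0, 0], "turn": [0, 0, 7.8]},
    {"travel": [0, 0, 0], "turn": [0, 0, 7.8]},
    {"travel": [0, 0, 0], "turn": [0, 0, 7.8]},
    {"travel": [-3.8, 1.6, 0], "turn": [0, 0, 0]},
    {"travel": [-3.8, 1.6, 0], "turn": [0, 0, 0]},
    {"travel": [-3.8, 1.6, 0], "turn": [0, 0, 0]},
    {"travel": [-3.8, 1.6, 0], "turn": [0, 0, 0]},
    {"travel": [-3.8, 1.6, 0], "turn": [0, 0, 0]},
    {"travel": [-3.8, 1.6, 0], "turn": [0, 0, 0]},
    {"travel": [-3.8, 1.6, 0], "turn": [0, 0, 0]},
    {"travel": [-3.8, 1.6, 0], "turn": [0, 0, 0]},
    {"travel": [-3.8, 1.6, 0], "turn": [0, 0, 0]},
    {"travel": [-3.8, 1.6, 0], "turn": [0, 0, 0]},
    {"travel": [-3.8, 1.6, 0], "turn": [0, 0, 0]},
  ],
  hand=0.6,
)

```text
time: 2.7
eef_pos: [0.4056, 0.1723, 0.232]
tool_rot: [0.724, 0.69, 0.001, 0.0]
contact_force: [0.5, 0.1, 0.7]
width: 0.601
gripper_force: 0.0
```

```bash
cat > d.py <<'E'
import sys
from h import *
# usage: d.py x y z yaw_of_tool_y(deg): remaining travel (cm, in current tool axes) and turn
o=r.get_obs();R=T.from_quat(o["tool_rot"]).as_matrix();x,y,z,a=map(float,sys.argv[1:])
print("t",round(o["time"],2),"pos",np.round(o["eef_pos"],4),"yaw",round(float(np.degrees(np.arctan2(R[1,1],R[0,1]))),2),"q",np.round(o["qpos"],3),"F",np.round(o["contact_force"],1),"M",np.round(o["wrist_torque"],2),"w",round(o["width"],3),"g",np.round(o["gripper_force"],1))
a=np.radians(a);G=np.array([[np.sin(-a),np.cos(a),0],[np.cos(a),np.sin(a),0],[0,0,-1]]).T
print("travel cm",np.round(R.T@(np.array([x,y,z])-o["eef_pos"])*100,2),"turn",np.round(T.from_matrix(R.T@G).as_rotvec(degrees=True),2))
E
sed -i 's/\[np.sin(-a),np.cos(a),0\]/[-np.sin(a),np.cos(a),0]/' d.py
python3 d.py .4497 .0535 .080 -2.8
```

```text
t 2.7 pos [0.4056 0.1723 0.232 ] yaw -2.81 q [ 0.28  -0.366  2.095 -0.     1.411  0.329] F [0.5 0.1 0.7] M [-0.07 -0.01  0.02] w 0.601 g 0.0
travel cm [-11.65   4.97  15.2 ] turn [ 0.07 -0.02 -0.01]
```

Emit:
play_rows(
  moves=[
    {"travel": [-3, 1.2, 0]},
    {"travel": [-3, 1.2, 0]},
    {"travel": [-3, 1.3, 1]},
    {"travel": [-2.65, 1.25, 2]},
    {"travel": [0, 0, 4]},
    {"travel": [0, 0, 4]},
    {"travel": [0, 0, 3]},
    {"travel": [0, 0, 1.2]},
    {"travel": [0, 0, 0]},
    {"travel": [0, 0, 0]},
  ],
)

```text
$.moves[0]: bad value
```

```bash
python3 d.py .4497 .0535 .040 -2.8; python3 - <<'E'
from h import *
p=viewer.get_image("scene");save(p,"s1")
i=p["img"][150:300,260:420,::-1];cv2.imwrite("pics/s1c.png",cv2.resize(i,None,fx=4,fy=4,interpolation=cv2.INTER_CUBIC))
E
```

```text
t 2.7 pos [0.4056 0.1723 0.232 ] yaw -2.81 q [ 0.28  -0.366  2.095 -0.     1.411  0.329] F [0.5 0.1 0.7] M [-0.07 -0.01  0.02] w 0.601 g 0.0
travel cm [-11.65   4.97  19.2 ] turn [ 0.07 -0.02 -0.01]
```

View pics/s1c.png

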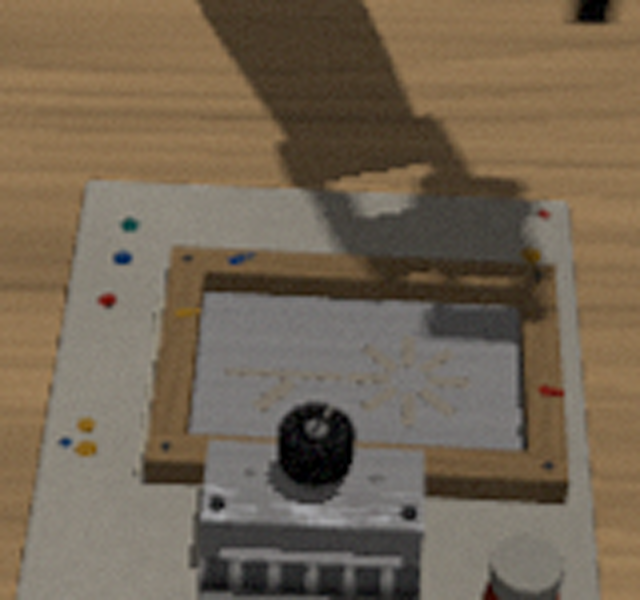

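The call was refused because the turn was missing. The picture shows only the arm's shadow over the near rail, around (430,270), and nothing has moved. I'll repeat the call with turns included.

Emit:
play_rows(
  moves=[
    {"travel": [-3, 1.2, 0], "turn": [0, 0, 0]},
    {"travel": [-3, 1.2, 0], "turn": [0, 0, 0]},
    {"travel": [-3, 1.3, 1], "turn": [0, 0, 0]},
    {"travel": [-2.65, 1.25, 2], "turn": [0, 0, 0]},
    {"travel": [0, 0, 4], "turn": [0, 0, 0]},
    {"travel": [0, 0, 4], "turn": [0, 0, 0]},
    {"travel": [0, 0, 3], "turn": [0, 0, 0]},
    {"travel": [0, 0, 1.2], "turn": [0, 0, 0]},
    {"travel": [0, 0, 0], "turn": [0, 0, 0]},
    {"travel": [0, 0, 0], "turn": [0, 0, 0]},
  ],
)

```text
time: 3.75
eef_pos: [0.4501, 0.0552, 0.0812]
tool_rot: [0.724, 0.69, 0.001, 0.001]
contact_force: [-0.8, -0.6, -0.1]
width: 0.601
gripper_force: 0.0
```

```bash
python3 d.py .4497 .0535 .040 -2.8; python3 - <<'E'
from h import *
p=viewer.get_image("scene")
i=p["img"][130:290,260:420,::-1];cv2.imwrite("pics/s2c.png",cv2.resize(i,None,fx=3.7,fy=3.7,interpolation=cv2.INTER_CUBIC))
E
```

```text
t 3.75 pos [0.4501 0.0552 0.0812] yaw -2.81 q [ 0.004 -0.177  2.212  0.     1.105  0.053] F [-0.8 -0.6 -0.1] M [-0.1   0.04  0.02] w 0.601 g 0.0
travel cm [-0.17 -0.04  4.12] turn [ 0.13 -0.01 -0.01]
```

View pics/s2c.png

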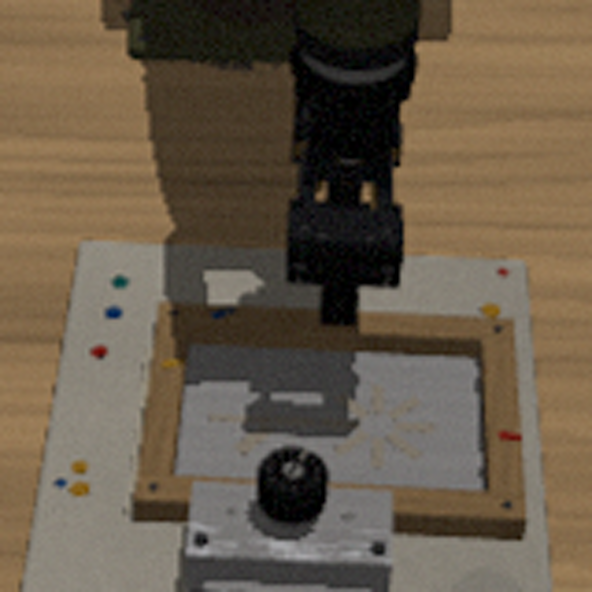

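The fingers straddle the near rail at about (340,310). Next I'll lower and close gently.

Emit:
play_rows(
  moves=[
    {"travel": [-0.15, 0, 1.5], "turn": [0, 0, 0]},
    {"travel": [0, 0, 1.3], "turn": [0, 0, 0]},
    {"travel": [0, 0, 0.8], "turn": [0, 0, 0]},
    {"travel": [0, 0, 0.4], "turn": [0, 0, 0]},
    {"travel": [0, 0, 0], "turn": [0, 0, 0]},
    {"travel": [0, 0, 0], "turn": [0, 0, 0]},
  ],
)

```text
time: 4.4
eef_pos: [0.4492, 0.0536, 0.04]
tool_rot: [0.724, 0.69, 0.0, 0.0]
contact_force: [0.1, -0.3, -0.0]
width: 0.597
gripper_force: 0.0
```

Emit:
play_rows(
  moves=[
    {"travel": [0, 0, 0], "turn": [0, 0, 0]},
    {"travel": [0, 0, 0], "turn": [0, 0, 0]},
    {"travel": [0, 0, 0], "turn": [0, 0, 0]},
    {"travel": [0, 0, 0], "turn": [0, 0, 0]},
    {"travel": [0, 0, 0], "turn": [0, 0, 0]},
    {"travel": [0, 0, 0], "turn": [0, 0, 0]},
    {"travel": [0, 0, 0], "turn": [0, 0, 0]},
    {"travel": [0, 0, 0], "turn": [0, 0, 0]},
  ],
  hand=0,
  force=25,
)

```text
time: 5.2
eef_pos: [0.4494, 0.0535, 0.0399]
tool_rot: [0.724, 0.689, 0.0, 0.0]
contact_force: [3.4, 0.7, -1.3]
width: 0.229
gripper_force: 25.0
```

```bash
python3 d.py .4497 .0535 .040 -2.6
```

```text
t 5.2 pos [0.4494 0.0535 0.0399] yaw -2.82 q [-0.    -0.112  2.235 -0.     1.017  0.049] F [ 3.4  0.7 -1.3] M [-0.08 -0.48 -0.01] w 0.229 g 25.0
travel cm [ 0.    0.03 -0.01] turn [ 0.07 -0.   -0.22]
```

Emit:
play_rows(
  moves=[
    {"travel": [0, -0.2, 0], "turn": [0, 0, 0]},
    {"travel": [-0.2, -0.1, 0], "turn": [0, 0, -0.1]},
    {"travel": [-0.4, 0, 0], "turn": [0, 0, -0.1]},
    {"travel": [-0.4, 0, 0], "turn": [0, 0, 0]},
    {"travel": [-0.4, 0, 0], "turn": [0, 0, 0]},
    {"travel": [-0.4, 0, 0], "turn": [0, 0, 0]},
    {"travel": [-0.35, 0, 0], "turn": [0, 0, 0]},
    {"travel": [-0.2, 0, 0], "turn": [0, 0, 0]},
    {"travel": [0, 0, 0], "turn": [0, 0, 0]},
    {"travel": [0, 0, 0], "turn": [0, 0, 0]},
    {"travel": [0, 0, 0], "turn": [0, 0, 0]},
  ],
)

```text
time: 6.3
eef_pos: [0.4447, 0.03, 0.0398]
tool_rot: [0.723, 0.691, -0.0, 0.0]
contact_force: [-0.9, 2.0, 4.8]
width: 0.227
gripper_force: 25.1
```

```bash
python3 d.py .4494 .0294 .040 -2.62; cat > f.py <<'E'
from h import *
# frame vs board axis: side edges of the frame (outer, top) around the predicted place
def pred(cx,cy,yaw,names=("top","scene")):
    c=np.array([cx,cy]);a=np.radians(yaw);ex=np.array([np.cos(a),np.sin(a)]);ey=np.array([-ex[1],ex[0]])
    bx=np.array([np.cos(np.radians(-2.62)),np.sin(np.radians(-2.62))]);by=np.array([-bx[1],bx[0]])
    B={"top":np.array([.5423,.025]),"scene":np.array([.5435,.0258])}
    for n in names:
        p=viewer.get_image(n);np.savez("last_"+n,**p);K=np.array(p["intrinsics"])
        R=T.from_quat(p["rotation"]).as_matrix() if np.size(p["rotation"])==4 else np.array(p["rotation"])
        def px(w): q=(np.r_[w,.038]-p["position"])@R;return K[:2,:2].diagonal()*q[:2]/q[2]+K[:2,2]
        out=[]
        for s in(1,-1):
            L=edge(p,px(c-.085*ex+s*.12*ey),px(c+.085*ex+s*.12*ey),.038)
            out.append((L[0]+L[1]*((c-L[0])@ex)/(L[1]@ex),np.degrees(np.arctan(L[1][1]/L[1][0])),L[2]))
        m=(out[0][0]+out[1][0])/2
        print(n,"yaw",[round(float(o[1]),2) for o in out],"rms",[round(float(o[2]),2) for o in out],"width",round(float(np.linalg.norm(out[0][0]-out[1][0])),4),"lateral mm from board axis",round(1e3*float((m-B[n])@by),2))
if __name__=="__main__":
    import sys;pred(*map(float,sys.argv[1:4]))
E
python3 f.py .5258 .0259 -2.62
```

```text
t 6.3 pos [0.4447 0.03   0.0398] yaw -2.6 q [-5.300e-02 -1.280e-01  2.249e+00 -1.000e-03  1.021e+00 -7.000e-03] F [-0.9  2.   4.8] M [0.34 0.19 0.41] w 0.227 g 25.1
travel cm [-0.03  0.47 -0.02] turn [-0.02  0.04  0.02]
top yaw [-2.23, -2.71] rms [0.14, 0.47] width 0.2415 lateral mm from board axis 0.39
scene yaw [-2.2, -2.07] rms [0.15, 0.68] width 0.2405 lateral mm from board axis 0.94
```

Emit:
play_rows(
  moves=[
    {"travel": [0, 0.2, 0], "turn": [0, 0, 0.2]},
    {"travel": [0, 0.4, 0], "turn": [0, 0, 0.2]},
    {"travel": [0, 0.4, 0], "turn": [0, 0, 0]},
    {"travel": [0, 0.4, 0], "turn": [0, 0, 0]},
    {"travel": [0, 0.4, 0], "turn": [0, 0, 0]},
    {"travel": [0, 0.4, 0], "turn": [0, 0, 0]},
    {"travel": [0, 0.4, 0], "turn": [0, 0, 0]},
    {"travel": [0, 0.3, 0], "turn": [0, 0, 0]},
    {"travel": [0, 0.2, 0], "turn": [0, 0, 0]},
    {"travel": [0, 0, 0], "turn": [0, 0, 0]},
    {"travel": [0, 0, 0], "turn": [0, 0, 0]},
  ],
)

```text
time: 7.5
eef_pos: [0.4724, 0.0284, 0.0396]
tool_rot: [0.726, 0.688, -0.004, -0.003]
contact_force: [-13.2, 1.1, 16.7]
width: 0.234
gripper_force: 25.0
```

```bash
python3 d.py .4494 .0294 .040 -2.62;python3 f.py .5568 .0243 -2.62
```

```text
t 7.5 pos [0.4724 0.0284 0.0396] yaw -3.05 q [-5.300e-02 -5.500e-02  2.183e+00 -1.000e-03  1.024e+00  1.000e-03] F [-13.2   1.1  16.7] M [0.12 2.46 0.05] w 0.234 g 25.0
travel cm [-0.02 -2.31 -0.01] turn [-0.57  0.06 -0.43]
top yaw [-2.82, -2.81] rms [0.18, 0.47] width 0.241 lateral mm from board axis -0.39
scene yaw [-2.8, -2.73] rms [0.18, 0.48] width 0.2405 lateral mm from board axis 0.08
```

Emit:
play_rows(
  moves=[
    {"travel": [0, 0, -0.1], "turn": [0, 0, 0]},
    {"travel": [0, 0, -0.1], "turn": [0, 0, 0]},
    {"travel": [0, 0, 0], "turn": [0, 0, 0]},
    {"travel": [0, 0, 0], "turn": [0, 0, 0]},
  ],
)

```text
time: 8.0
eef_pos: [0.4745, 0.0284, 0.0403]
tool_rot: [0.726, 0.688, -0.001, -0.001]
contact_force: [-0.7, 0.1, -5.5]
width: 0.228
gripper_force: 25.0
```

```bash
python3 d.py .4724 .0284 .040 -2.82; python3 - <<'E'
from h import *
p=viewer.get_image("scene")
i=p["img"][200:300,270:400,::-1];cv2.imwrite("pics/s3c.png",cv2.resize(i,None,fx=5.5,fy=5.5,interpolation=cv2.INTER_CUBIC))
W=cloud(p)
g=viewer.regions_of(p,"frame")[0]["pixels"]&(p["z_map"]>0)
P=W[g];P=P[(P[:,2]>.03)&(P[:,2]<.05)];a=np.radians(-2.7)
X=(P[:,:2]-[.556,.0243])@np.array([np.cos(a),np.sin(a)])
for lo,hi in((-.1,-.068),(-.06,.0),(0,.06),(.068,.1)):
    m=(X>lo)&(X<hi);print(lo,m.sum(),np.median(P[m,2]).round(4))
E
```

```text
t 8.0 pos [0.4745 0.0284 0.0403] yaw -3.04 q [-0.053 -0.056  2.183 -0.     1.018  0.   ] F [-0.7  0.1 -5.5] M [-0.01  0.51 -0.05] w 0.228 g 25.0
travel cm [-0.01 -0.21  0.03] turn [-0.16  0.02 -0.22]
-0.1 546 0.0382
-0.06 330 0.0388
0 375 0.0385
0.068 461 0.0379
```

View pics/s3c.png

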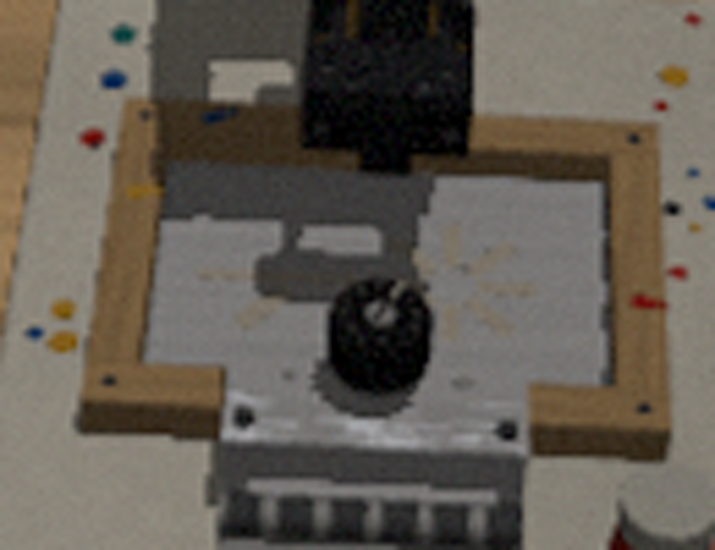

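Pressing down caused the drag, and that is now relieved. In the picture the frame is well inside the jaw and level. Now I'll ease it on.

Emit:
play_rows(
  moves=[
    {"travel": [0, 0.15, 0], "turn": [0, 0, -0.1]},
    {"travel": [0, 0.15, 0], "turn": [0, 0, -0.1]},
    {"travel": [0, 0.15, 0], "turn": [0, 0, 0]},
    {"travel": [0, 0.15, 0], "turn": [0, 0, 0]},
    {"travel": [0, 0, 0], "turn": [0, 0, 0]},
    {"travel": [0, 0, 0], "turn": [0, 0, 0]},
  ],
)

```text
time: 8.7
eef_pos: [0.4818, 0.0283, 0.0417]
tool_rot: [0.724, 0.689, -0.0, -0.0]
contact_force: [-0.6, 0.4, -5.9]
width: 0.231
gripper_force: 25.0
```

```bash
python3 d.py .4724 .0284 .040 -2.82
```

```text
t 8.7 pos [0.4818 0.0283 0.0417] yaw -2.82 q [-0.053 -0.043  2.168 -0.     1.017 -0.003] F [-0.6  0.4 -5.9] M [-0.06  0.52  0.03] w 0.231 g 25.0
travel cm [-0.03 -0.94  0.17] turn [-0.01  0.   -0.  ]
```

Emit:
play_rows(
  moves=[
    {"travel": [0, 0, 0.1], "turn": [0, 0, 0]},
    {"travel": [0, 0.1, 0], "turn": [0, 0, 0]},
    {"travel": [0, 0.1, 0], "turn": [0, 0, 0]},
    {"travel": [0, 0, 0], "turn": [0, 0, 0]},
    {"travel": [0, 0, 0], "turn": [0, 0, 0]},
  ],
)

```text
time: 9.2
eef_pos: [0.4838, 0.0282, 0.0406]
tool_rot: [0.724, 0.689, -0.0, -0.0]
contact_force: [-0.0, -0.0, -5.3]
width: 0.224
gripper_force: 25.0
```

```bash
python3 d.py .4724 .0284 .040 -2.82; python3 f.py .569 .024 -2.62
```

```text
t 9.2 pos [0.4838 0.0282 0.0406] yaw -2.82 q [-0.053 -0.037  2.164 -0.     1.015 -0.003] F [-0.  -0.  -5.3] M [-0.11  0.48  0.01] w 0.224 g 25.0
travel cm [-0.03 -1.14  0.06] turn [-0.  0. -0.]
top yaw [-2.73, -3.0] rms [0.09, 0.52] width 0.2412 lateral mm from board axis -0.21
scene yaw [-2.8, -2.7] rms [0.21, 0.58] width 0.2407 lateral mm from board axis 0.21
```

Emit:
play_rows(
  moves=[
    {"travel": [0, 0, 0.05], "turn": [0, 0, -0.1]},
    {"travel": [0, 0.1, 0], "turn": [0, 0, 0]},
    {"travel": [0, 0.1, 0], "turn": [0, 0, 0]},
    {"travel": [0, 0, 0], "turn": [0, 0, 0]},
    {"travel": [0, 0, 0], "turn": [0, 0, 0]},
  ],
)

```text
time: 9.8
eef_pos: [0.4848, 0.0282, 0.0399]
tool_rot: [0.724, 0.69, -0.001, -0.001]
contact_force: [-6.1, -0.2, -1.7]
width: 0.228
gripper_force: 25.0
```

Emit:
play_rows(
  moves=[
    {"travel": [0, 0.1, 0], "turn": [0, 0, 0]},
    {"travel": [0, 0.05, 0], "turn": [0, 0, 0]},
    {"travel": [0, 0, 0], "turn": [0, 0, 0]},
    {"travel": [0, 0, 0], "turn": [0, 0, 0]},
  ],
)

```text
time: 10.2
eef_pos: [0.4848, 0.0282, 0.0398]
tool_rot: [0.724, 0.69, -0.002, -0.002]
contact_force: [-10.5, 0.7, 2.8]
width: 0.233
gripper_force: 25.0
```

```bash
python3 d.py .4848 .0282 .040 -2.62; python3 f.py .572 .024 -2.62;python3 f.py .572 .024 -2.62
```

```text
t 10.2 pos [0.4848 0.0282 0.0398] yaw -2.7 q [-0.052 -0.029  2.158 -0.     1.02  -0.005] F [-10.5   0.7   2.8] M [-0.05  1.67  0.01] w 0.233 g 25.0
travel cm [-0.   -0.   -0.02] turn [-0.37  0.   -0.08]
top yaw [-2.64, -2.84] rms [0.1, 0.5] width 0.2412 lateral mm from board axis -0.08
scene yaw [-2.71, -2.87] rms [0.19, 0.53] width 0.2403 lateral mm from board axis 0.45
top yaw [-2.66, -2.83] rms [0.15, 0.51] width 0.2412 lateral mm from board axis -0.06
scene yaw [-2.64, -2.92] rms [0.16, 0.53] width 0.2403 lateral mm from board axis 0.45
```

Emit:
play_rows(
  moves=[
    {"travel": [0, 0, 0], "turn": [0, 0, 0]},
    {"travel": [0, 0, 0], "turn": [0, 0, 0]},
    {"travel": [0, 0, 0], "turn": [0, 0, 0]},
    {"travel": [0, 0, 0], "turn": [0, 0, 0]},
    {"travel": [0, 0, -1], "turn": [0, 0, 0]},
    {"travel": [0, 0, -3], "turn": [0, 0, 0]},
    {"travel": [0, 0, -4], "turn": [0, 0, 0]},
    {"travel": [0, 0, -4], "turn": [0, 0, 0]},
    {"travel": [0, 0, 0], "turn": [0, 0, 0]},
  ],
  hand=0.5,
)

```text
time: 11.3
eef_pos: [0.4918, 0.0278, 0.1683]
tool_rot: [0.724, 0.69, 0.005, 0.005]
contact_force: [1.4, 0.6, 1.1]
width: 0.505
gripper_force: 0.0
```

Emit:
play_rows(
  moves=[
    {"travel": [0, 0, 0], "turn": [0, 0, -8.5]},
    {"travel": [0, 0, 0], "turn": [0, 0, -8.5]},
    {"travel": [0, 0, 0], "turn": [0, 0, -8.5]},
    {"travel": [0, 0, 0], "turn": [0, 0, -8.5]},
    {"travel": [0, 0, 0], "turn": [0, 0, -8.5]},
    {"travel": [0, 0, 0], "turn": [0, 0, -8.5]},
    {"travel": [0, 0, 0], "turn": [0, 0, -8.5]},
    {"travel": [0, 0, 0], "turn": [0, 0, -8.5]},
    {"travel": [0, 0, 0], "turn": [0, 0, -8.5]},
    {"travel": [0, 0, 0], "turn": [0, 0, -8.5]},
    {"travel": [0, 0, 0], "turn": [0, 0, -8.5]},
    {"travel": [0, 0, 0], "turn": [0, 0, -8.5]},
    {"travel": [0, 0, 0], "turn": [0, 0, -8.5]},
    {"travel": [0, 0, 0], "turn": [0, 0, -8.5]},
    {"travel": [0, 0, 0], "turn": [0, 0, -8.5]},
    {"travel": [0, 0, 0], "turn": [0, 0, -8.5]},
    {"travel": [0, 0, 0], "turn": [0, 0, -8.5]},
    {"travel": [0, 0, 0], "turn": [0, 0, -8.5]},
    {"travel": [0, 0, 0], "turn": [0, 0, 0]},
    {"travel": [0, 0, 0], "turn": [0, 0, 0]},
  ],
)

```text
time: 13.3
eef_pos: [0.4872, 0.028, 0.1602]
tool_rot: [-0.501, 0.866, 0.0, 0.0]
contact_force: [-0.0, -0.2, 0.2]
width: 0.494
gripper_force: 0.0
```

```bash
python3 f.py .572 .024 -2.62; cat > k.py <<'E'
from h import *
# knob centre: depth points near knob top in both views; symmetric silhouette by dark mask
for n in("top","scene"):
    p=dict(np.load("last_"+n+".npz"));W=cloud(p);z=p["z_map"]
    dark=p["img"].max(2)<75
    m=(z>0)&(np.hypot(W[...,0]-.6403,W[...,1]-.0207)<.03)&(W[...,2]>.066)&(W[...,2]<.106)
    P=W[m];t=P[P[:,2]>.094]
    uv=np.argwhere(m&(W[...,2]>.094))[:,::-1]
    c,rad=cv2.minEnclosingCircle(t[:,:2].astype(np.float32))
    print(n,len(t),"top z",np.median(t[:,2]).round(4),"mean",t.mean(0).round(4),"circ",np.round(c,4),round(rad,4))
E
python3 k.py; python3 d.py .6403 .0207 .160 150.4
```

```text
top yaw [-2.62, -2.41] rms [0.13, 0.45] width 0.2416 lateral mm from board axis -0.27
scene yaw [-2.61, -2.12] rms [0.15, 0.6] width 0.2409 lateral mm from board axis 0.13
top 192 top z 0.0975 mean [0.6403 0.0192 0.0977] circ [0.6405 0.0193] 0.0205
scene 222 top z 0.0981 mean [0.6443 0.0207 0.0981] circ [0.6436 0.0203] 0.0215
t 13.4 pos [0.4872 0.028  0.1601] yaw 150.16 q [-0.053 -0.186  2.076  0.     1.252 -2.673] F [-0.7 -0.3  0.4] M [ 0.12  0.07 -0.02] w 0.501 g 0.0
travel cm [-6.980e+00 -1.365e+01  1.000e-02] turn [ 0.   -0.   -0.24]
```

Emit:
play_rows(
  moves=[
    {"travel": [-1.75, -3.44, 0], "turn": [0, 0, 0]},
    {"travel": [-1.75, -3.44, 0], "turn": [0, 0, 0]},
    {"travel": [-1.75, -3.44, 0], "turn": [0, 0, 0]},
    {"travel": [-1.75, -3.43, 0], "turn": [0, 0, 0]},
    {"travel": [0, 0, 1.5], "turn": [0, 0, 0]},
    {"travel": [0, 0, 1.5], "turn": [0, 0, 0]},
    {"travel": [0, 0, 0], "turn": [0, 0, 0]},
    {"travel": [0, 0, 0], "turn": [0, 0, 0]},
  ],
  hand=0.8,
)

```text
time: 14.2
eef_pos: [0.6395, 0.0208, 0.1289]
tool_rot: [-0.502, 0.865, 0.001, -0.001]
contact_force: [1.2, 0.9, 0.2]
width: 0.797
gripper_force: 0.0
```

```bash
python3 d.py .6412 .0203 .085 150.16; python3 - <<'E'
from h import *
a=viewer.get_image("scene")["img"][170:290,250:400,::-1];b=viewer.get_image("top")["img"][150:300,220:390,::-1]
f=lambda i,s:cv2.resize(i,s,interpolation=cv2.INTER_CUBIC)
cv2.imwrite("pics/k1.png",np.vstack([f(a,(600,300))*1,f(b,(600,300))]) if 0 else np.hstack([f(a,(400,320)),f(b,(363,320))]))
E
```

```text
t 14.2 pos [0.6395 0.0208 0.1289] yaw 150.27 q [-0.051  0.185  1.76  -0.     1.199 -2.674] F [1.2 0.9 0.2] M [ 0.05  0.11 -0.01] w 0.797 g 0.0
travel cm [-0.04 -0.18  4.39] turn [ 0.14 -0.07  0.11]
```

View pics/k1.png

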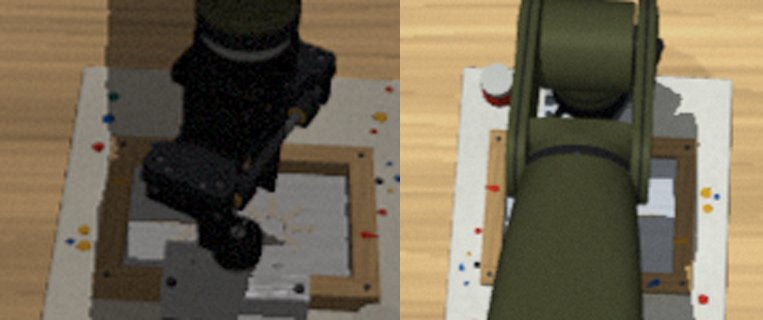

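The left view shows the fingers opening around the knob at about (235,245). I'll descend and watch the forces.

Emit:
play_rows(
  moves=[
    {"travel": [-0.04, -0.13, 1.2], "turn": [0, 0, 0]},
    {"travel": [0, 0, 1.2], "turn": [0, 0, 0]},
    {"travel": [0, 0, 1.1], "turn": [0, 0, 0]},
    {"travel": [0, 0, 0.8], "turn": [0, 0, 0]},
    {"travel": [0, 0, 0], "turn": [0, 0, 0]},
    {"travel": [0, 0, 0], "turn": [0, 0, 0]},
  ],
)

```text
time: 14.9
eef_pos: [0.6425, 0.0204, 0.0867]
tool_rot: [-0.502, 0.865, 0.0, -0.0]
contact_force: [-0.1, 0.5, 0.8]
width: 0.801
gripper_force: 0.0
```

Emit:
play_rows(
  moves=[
    {"travel": [0, 0, 0], "turn": [0, 0, 0]},
    {"travel": [0, 0, 0], "turn": [0, 0, 0]},
    {"travel": [0, 0, 0], "turn": [0, 0, 0]},
    {"travel": [0, 0, 0], "turn": [0, 0, 0]},
    {"travel": [0, 0, 0], "turn": [0, 0, 0]},
    {"travel": [0, 0, 0], "turn": [0, 0, 0]},
    {"travel": [0, 0, 0], "turn": [0, 0, 0]},
  ],
  hand=0.38,
  force=12,
)

```text
time: 15.6
eef_pos: [0.6423, 0.0207, 0.0872]
tool_rot: [-0.502, 0.865, 0.001, -0.0]
contact_force: [-2.9, 0.7, 2.4]
width: 0.416
gripper_force: 12.0
```

```bash
python3 d.py .6412 .0203 .085 150.16
```

```text
t 15.6 pos [0.6423 0.0207 0.0872] yaw 150.28 q [-5.200e-02  2.340e-01  1.780e+00  1.000e-03  1.129e+00 -2.675e+00] F [-2.9  0.7  2.4] M [ 0.38  0.56 -0.03] w 0.416 g 12.0
travel cm [0.09 0.07 0.22] turn [ 0.07 -0.01  0.12]
```

Emit:
play_rows(
  moves=[
    {"travel": [0.04, 0.07, 0.1], "turn": [0, 0, 0]},
    {"travel": [0, 0, 0], "turn": [0, 0, 0]},
    {"travel": [0, 0, 0], "turn": [0, 0, 0]},
  ],
  hand=0,
  force=50,
)

```text
time: 15.9
eef_pos: [0.6422, 0.0207, 0.0872]
tool_rot: [-0.502, 0.865, 0.0, 0.0]
contact_force: [-3.7, 1.7, 5.7]
width: 0.41
gripper_force: 50.0
```

Emit:
play_rows(
  moves=[
    {"travel": [0, 0, 0], "turn": [0, 0, 4]},
    {"travel": [0, 0, 0], "turn": [0, 0, 6]},
    {"travel": [0, 0, 0], "turn": [0, 0, 6]},
    {"travel": [0, 0, 0], "turn": [0, 0, 6]},
    {"travel": [0, 0, 0], "turn": [0, 0, 6]},
  ],
)

```text
time: 16.4
eef_pos: [0.642, 0.0209, 0.0872]
tool_rot: [-0.277, 0.961, 0.0, 0.0]
contact_force: [-4.0, 2.4, 5.6]
width: 0.415
gripper_force: 50.0
```

```bash
python3 d.py .6412 .0203 .085 150.16
```

```text
t 16.4 pos [0.642  0.0209 0.0872] yaw 122.12 q [-5.100e-02  2.330e-01  1.781e+00  1.000e-03  1.128e+00 -2.183e+00] F [-4.   2.4  5.6] M [0.62 0.75 0.43] w 0.415 g 50.0
travel cm [ 0.1  -0.01  0.22] turn [ 2.000e-02  3.000e-02 -2.804e+01]
```

Emit:
play_rows(
  moves=[
    {"travel": [0, 0, 0], "turn": [0, 0, 6]},
    {"travel": [0, 0, 0], "turn": [0, 0, 6]},
    {"travel": [0, 0, 0], "turn": [0, 0, 6]},
  ],
)

```text
time: 16.7
eef_pos: [0.6419, 0.0211, 0.0872]
tool_rot: [-0.123, 0.992, 0.0, 0.0]
contact_force: [-3.9, 3.7, 5.9]
width: 0.415
gripper_force: 50.0
```

```bash
cat > q.py <<'E'
from h import *
o=r.get_obs();print(round(o["time"],2),"Mz",round(float(o["wrist_torque"][2]),3),"q6",round(float(o["qpos"][5]),3),"F",np.round(o["contact_force"],1),"e6",round(float(o["effort"][5]),3))
E
python3 q.py
```

```text
16.7 Mz 0.367 q6 -1.869 F [-3.9  3.7  5.9] e6 -0.454
```

Emit:
play_rows(
  moves=[
    {"travel": [0, 0, 0], "turn": [0, 0, 5]},
    {"travel": [0, 0, 0], "turn": [0, 0, 5]},
  ],
)

```text
time: 16.9
eef_pos: [0.6419, 0.0213, 0.0872]
tool_rot: [-0.036, 0.999, 0.001, -0.0]
contact_force: [-4.6, 3.8, 6.4]
width: 0.413
gripper_force: 50.0
```

```bash
python3 q.py
```

```text
16.9 Mz 0.391 q6 -1.695 F [-4.6  3.8  6.4] e6 -0.306
```

Emit:
play_rows(
  moves=[
    {"travel": [0, 0, 0], "turn": [0, 0, 5]},
    {"travel": [0, 0, 0], "turn": [0, 0, 5]},
  ],
)

```text
time: 17.1
eef_pos: [0.6419, 0.0214, 0.0872]
tool_rot: [0.051, 0.999, 0.001, -0.0]
contact_force: [-3.6, 3.8, 5.9]
width: 0.407
gripper_force: 50.0
```

```bash
python3 q.py
```

```text
17.1 Mz 0.386 q6 -1.52 F [-3.6  3.8  5.9] e6 -0.307
```

Emit:
play_rows(
  moves=[
    {"travel": [0, 0, 0], "turn": [0, 0, 5]},
    {"travel": [0, 0, 0], "turn": [0, 0, 5]},
  ],
)

```text
time: 17.3
eef_pos: [0.6419, 0.0215, 0.0872]
tool_rot: [0.138, 0.99, 0.001, -0.0]
contact_force: [-3.4, 4.5, 6.2]
width: 0.413
gripper_force: 50.0
```

```bash
python3 q.py
```

```text
17.3 Mz 0.379 q6 -1.346 F [-3.4  4.5  6.2] e6 -0.306
```

Emit:
play_rows(
  moves=[
    {"travel": [0, 0, 0], "turn": [0, 0, 5]},
    {"travel": [0, 0, 0], "turn": [0, 0, 5]},
  ],
)

```text
time: 17.5
eef_pos: [0.642, 0.0216, 0.0872]
tool_rot: [0.224, 0.975, 0.001, -0.0]
contact_force: [-2.5, 4.1, 5.6]
width: 0.414
gripper_force: 50.0
```

```bash
python3 q.py
```

```text
17.5 Mz 0.441 q6 -1.171 F [-2.5  4.1  5.6] e6 -0.307
```

Emit:
play_rows(
  moves=[
    {"travel": [0, 0, 0], "turn": [0, 0, 5]},
    {"travel": [0, 0, 0], "turn": [0, 0, 5]},
  ],
)

```text
time: 17.7
eef_pos: [0.642, 0.0217, 0.0872]
tool_rot: [0.308, 0.951, 0.001, -0.0]
contact_force: [-2.7, 5.0, 5.6]
width: 0.412
gripper_force: 50.0
```

```bash
python3 q.py
```

```text
17.7 Mz 0.419 q6 -0.997 F [-2.7  5.   5.6] e6 -0.311
```

Emit:
play_rows(
  moves=[
    {"travel": [0, 0, 0], "turn": [0, 0, 5]},
    {"travel": [0, 0, 0], "turn": [0, 0, 5]},
  ],
)

```text
time: 17.9
eef_pos: [0.6421, 0.0218, 0.0872]
tool_rot: [0.389, 0.921, 0.001, -0.0]
contact_force: [-2.9, 6.0, 4.9]
width: 0.414
gripper_force: 50.0
```

```bash
python3 q.py
```

```text
17.9 Mz 0.425 q6 -0.822 F [-2.9  6.   4.9] e6 -0.317
```

Emit:
play_rows(
  moves=[
    {"travel": [0, 0, 0], "turn": [0, 0, 5]},
    {"travel": [0, 0, 0], "turn": [0, 0, 5]},
  ],
)

```text
time: 18.1
eef_pos: [0.6422, 0.0219, 0.0872]
tool_rot: [0.468, 0.884, 0.001, -0.0]
contact_force: [-2.0, 5.3, 4.6]
width: 0.413
gripper_force: 50.0
```

```bash
python3 q.py
```

```text
18.1 Mz 0.448 q6 -0.648 F [-2.   5.3  4.6] e6 -0.322
```

Emit:
play_rows(
  moves=[
    {"travel": [0, 0, 0], "turn": [0, 0, 5]},
    {"travel": [0, 0, 0], "turn": [0, 0, 5]},
  ],
)

```text
time: 18.3
eef_pos: [0.6423, 0.0219, 0.0873]
tool_rot: [0.544, 0.839, 0.001, -0.0]
contact_force: [-2.3, 6.1, 4.9]
width: 0.414
gripper_force: 50.0
```

```bash
python3 q.py
```

```text
18.3 Mz 0.448 q6 -0.473 F [-2.3  6.1  4.9] e6 -0.326
```

Emit:
play_rows(
  moves=[
    {"travel": [0, 0, 0], "turn": [0, 0, 5]},
    {"travel": [0, 0, 0], "turn": [0, 0, 5]},
  ],
)

```text
time: 18.5
eef_pos: [0.6424, 0.022, 0.0872]
tool_rot: [0.615, 0.789, 0.001, -0.0]
contact_force: [-2.2, 5.9, 4.3]
width: 0.413
gripper_force: 50.0
```

```bash
python3 q.py
```

```text
18.5 Mz 0.374 q6 -0.299 F [-2.2  5.9  4.3] e6 -0.326
```

Emit:
play_rows(
  moves=[
    {"travel": [0, 0, 0], "turn": [0, 0, 5]},
    {"travel": [0, 0, 0], "turn": [0, 0, 5]},
  ],
)

```text
time: 18.7
eef_pos: [0.6425, 0.022, 0.0872]
tool_rot: [0.681, 0.732, 0.001, -0.0]
contact_force: [-2.1, 7.1, 4.3]
width: 0.412
gripper_force: 50.0
```

```bash
python3 q.py
```

```text
18.7 Mz 0.333 q6 -0.124 F [-2.1  7.1  4.3] e6 -0.322
```

Emit:
play_rows(
  moves=[
    {"travel": [0, 0, 0], "turn": [0, 0, 5]},
    {"travel": [0, 0, 0], "turn": [0, 0, 5]},
  ],
)

```text
time: 18.9
eef_pos: [0.6427, 0.022, 0.0872]
tool_rot: [0.742, 0.67, 0.002, -0.0]
contact_force: [-1.3, 6.7, 3.5]
width: 0.415
gripper_force: 50.0
```

```bash
python3 q.py
```

```text
18.9 Mz 0.358 q6 0.05 F [-1.3  6.7  3.5] e6 -0.316
```

Emit:
play_rows(
  moves=[
    {"travel": [0, 0, 0], "turn": [0, 0, 5]},
    {"travel": [0, 0, 0], "turn": [0, 0, 5]},
  ],
)

```text
time: 19.1
eef_pos: [0.6428, 0.022, 0.0872]
tool_rot: [0.798, 0.603, 0.002, -0.0]
contact_force: [-0.2, 4.1, 2.9]
width: 0.415
gripper_force: 50.0
```

```bash
python3 q.py
```

```text
19.1 Mz 0.386 q6 0.225 F [-0.2  4.1  2.9] e6 -0.308
```

Emit:
play_rows(
  moves=[
    {"travel": [0, 0, 0], "turn": [0, 0, 5]},
    {"travel": [0, 0, 0], "turn": [0, 0, 5]},
  ],
)

```text
time: 19.3
eef_pos: [0.6429, 0.0219, 0.0873]
tool_rot: [0.847, 0.531, 0.002, -0.0]
contact_force: [-0.2, 5.2, 3.3]
width: 0.414
gripper_force: 50.0
```

```bash
python3 q.py
```

```text
19.3 Mz 0.504 q6 0.399 F [-0.2  5.2  3.3] e6 -0.229
```

Emit:
play_rows(
  moves=[
    {"travel": [0, 0, 0], "turn": [0, 0, 4]},
    {"travel": [0, 0, 0], "turn": [0, 0, 4]},
  ],
)

```text
time: 19.5
eef_pos: [0.643, 0.0218, 0.0873]
tool_rot: [0.882, 0.471, 0.002, -0.0]
contact_force: [0.2, 5.8, 3.7]
width: 0.413
gripper_force: 50.0
```

```bash
python3 q.py
```

```text
19.5 Mz 0.558 q6 0.538 F [0.2 5.8 3.7] e6 -0.039
```

Emit:
play_rows(
  moves=[
    {"travel": [0, 0, 0], "turn": [0, 0, 2]},
    {"travel": [0, 0, 0], "turn": [0, 0, 1]},
  ],
)

```text
time: 19.7
eef_pos: [0.643, 0.0218, 0.0872]
tool_rot: [0.894, 0.449, 0.002, -0.0]
contact_force: [-0.7, 6.0, 4.4]
width: 0.414
gripper_force: 50.0
```

```bash
python3 q.py
```

```text
19.7 Mz 0.392 q6 0.589 F [-0.7  6.   4.4] e6 0.383
```

Emit:
play_rows(
  moves=[
    {"travel": [0, 0, 0], "turn": [0, 0, 2]},
    {"travel": [0, 0, 0], "turn": [0, 0, 1]},
  ],
)

```text
time: 19.9
eef_pos: [0.643, 0.0218, 0.0872]
tool_rot: [0.905, 0.425, 0.002, -0.0]
contact_force: [-0.2, 4.8, 3.6]
width: 0.414
gripper_force: 50.0
```

```bash
python3 q.py
```

```text
19.9 Mz 0.455 q6 0.641 F [-0.2  4.8  3.6] e6 0.315
```

Emit:
play_rows(
  moves=[
    {"travel": [0, 0, 0], "turn": [0, 0, 2]},
    {"travel": [0, 0, 0], "turn": [0, 0, 1]},
  ],
)

```text
time: 20.1
eef_pos: [0.643, 0.0218, 0.0873]
tool_rot: [0.916, 0.401, 0.002, -0.0]
contact_force: [-0.2, 5.3, 3.5]
width: 0.413
gripper_force: 50.0
```

```bash
python3 q.py
```

```text
20.1 Mz 0.428 q6 0.694 F [-0.2  5.3  3.5] e6 0.34
```

Emit:
play_rows(
  moves=[
    {"travel": [0, 0, 0], "turn": [0, 0, 2]},
    {"travel": [0, 0, 0], "turn": [0, 0, 0]},
  ],
)

```text
time: 20.3
eef_pos: [0.6431, 0.0218, 0.0872]
tool_rot: [0.923, 0.385, 0.002, -0.0]
contact_force: [0.2, 5.7, 2.9]
width: 0.412
gripper_force: 50.0
```

```bash
python3 q.py; python3 - <<'E'
from h import *
M=[];E=[]
for k in range(6):
    p=viewer.get_image("scene");o=r.get_obs();M.append(o["wrist_torque"][2]);E.append(o["effort"][5])
print(np.round(M,3),np.round(E,3),o["time"])
i=p["img"][215:275,310:380,::-1];cv2.imwrite("pics/k2.png",cv2.resize(i,None,fx=8,fy=8,interpolation=cv2.INTER_CUBIC))
E
```

```text
20.3 Mz 0.21 q6 0.728 F [0.2 5.7 2.9] e6 0.332
[0.246 0.214 0.221 0.185 0.231 0.182] [0.224 0.21  0.212 0.213 0.213 0.213] 20.6
```

View pics/k2.png

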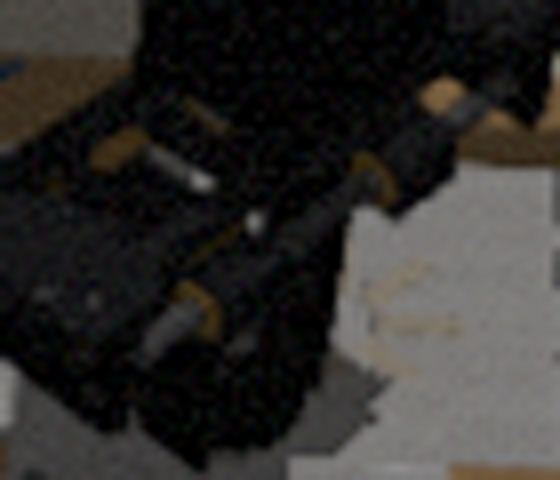

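Emit:
play_rows(
  moves=[
    {"travel": [0, 0, 0], "turn": [0, 0, 1.5]},
    {"travel": [0, 0, 0], "turn": [0, 0, 1.5]},
  ],
)

```text
time: 20.8
eef_pos: [0.6431, 0.0217, 0.0873]
tool_rot: [0.933, 0.361, 0.002, -0.0]
contact_force: [0.3, 4.6, 2.7]
width: 0.41
gripper_force: 50.0
```

```bash
python3 q.py
```

```text
20.8 Mz 0.456 q6 0.781 F [0.3 4.6 2.7] e6 0.293
```

Emit:
play_rows(
  moves=[
    {"travel": [0, 0, 0], "turn": [0, 0, 1.5]},
    {"travel": [0, 0, 0], "turn": [0, 0, 1.5]},
  ],
)

```text
time: 21.0
eef_pos: [0.6431, 0.0217, 0.0873]
tool_rot: [0.942, 0.336, 0.002, -0.0]
contact_force: [0.1, 4.7, 3.8]
width: 0.412
gripper_force: 50.0
```

```bash
python3 q.py
```

```text
21.0 Mz 0.469 q6 0.833 F [0.1 4.7 3.8] e6 0.282
```

Emit:
play_rows(
  moves=[
    {"travel": [0, 0, 0], "turn": [0, 0, 1.5]},
    {"travel": [0, 0, 0], "turn": [0, 0, 1.5]},
  ],
)

```text
time: 21.2
eef_pos: [0.6431, 0.0217, 0.0872]
tool_rot: [0.95, 0.312, 0.002, -0.0]
contact_force: [0.8, 4.8, 3.0]
width: 0.413
gripper_force: 50.0
```

```bash
python3 q.py
```

```text
21.2 Mz 0.366 q6 0.886 F [0.8 4.8 3. ] e6 0.197
```

Emit:
play_rows(
  moves=[
    {"travel": [0, 0, 0], "turn": [0, 0, 1.5]},
    {"travel": [0, 0, 0], "turn": [0, 0, 1.5]},
  ],
)

```text
time: 21.4
eef_pos: [0.6432, 0.0217, 0.0873]
tool_rot: [0.958, 0.286, 0.002, -0.0]
contact_force: [0.9, 5.9, 3.2]
width: 0.414
gripper_force: 50.0
```

```bash
python3 q.py
```

```text
21.4 Mz 0.443 q6 0.938 F [0.9 5.9 3.2] e6 0.197
```

The torque rose to 0.5–0.55 N m, then dipped and rose again. That could be clutch clicks or the pads slipping on the knob. I'll let go, which is safe between clicks 1 and 2, back off and read the marks.

Emit:
play_rows(
  moves=[
    {"travel": [0, 0, 0], "turn": [0, 0, 0]},
    {"travel": [0, 0, 0], "turn": [0, 0, 0]},
    {"travel": [0, 0, 0], "turn": [0, 0, 0]},
    {"travel": [0, 0, 0], "turn": [0, 0, 0]},
    {"travel": [0, 0, 0], "turn": [0, 0, 0]},
    {"travel": [0, 0, -1], "turn": [0, 0, 0]},
    {"travel": [0, 0, -3], "turn": [0, 0, 0]},
    {"travel": [0, 0, -4], "turn": [0, 0, 0]},
    {"travel": [-3.1, -2.1, -1], "turn": [0, 0, 0]},
    {"travel": [-3.1, -2.1, 0], "turn": [0, 0, 0]},
    {"travel": [-3.1, -2.1, 0], "turn": [0, 0, 0]},
    {"travel": [-3.1, -2.1, 0], "turn": [0, 0, 0]},
    {"travel": [-3.1, -2.1, 0], "turn": [0, 0, 0]},
    {"travel": [-3.1, -2.1, 0], "turn": [0, 0, 0]},
    {"travel": [0, 0, 0], "turn": [0, 0, 0]},
  ],
  hand=0.8,
)

```text
time: 22.9
eef_pos: [0.414, 0.0239, 0.176]
tool_rot: [0.958, 0.286, 0.0, 0.0]
contact_force: [0.5, -0.3, 0.6]
width: 0.798
gripper_force: 0.0
```

```bash
python3 q.py; python3 - <<'E'
from h import *
A=[];B=[]
for k in range(6):
    a=viewer.get_image("scene");b=viewer.get_image("top");A.append(a["img"].astype(float));B.append(b["img"].astype(float))
np.savez("last_scene",**a);np.savez("last_top",**b)
A=np.mean(A,0);B=np.mean(B,0);np.savez("avg",A=A,B=B)
o=cv2.imread("pics/scene0.png").astype(float)
f=lambda i:np.clip(cv2.resize(np.ascontiguousarray(i),(384,400),interpolation=cv2.INTER_CUBIC)*2.0,0,255)
# knob at scene px ~(339,256)
cv2.imwrite("pics/k3.png",np.hstack([f(o[238:288,315:363]),f(A[238:288,315:363,::-1])]))
E
python3 f.py .572 .024 -2.62
```

```text
22.9 Mz -0.053 q6 0.918 F [ 0.5 -0.3  0.6] e6 -0.025
top yaw [-2.65, -2.85] rms [0.12, 0.46] width 0.2412 lateral mm from board axis -0.07
scene yaw [-2.73, -2.92] rms [0.17, 0.52] width 0.2403 lateral mm from board axis 0.5[ WARN:0@97.265] global loadsave.cpp:1063 imwrite_ Unsupported depth image for selected encoder is fallbacked to CV_8U.
```

View pics/k3.png

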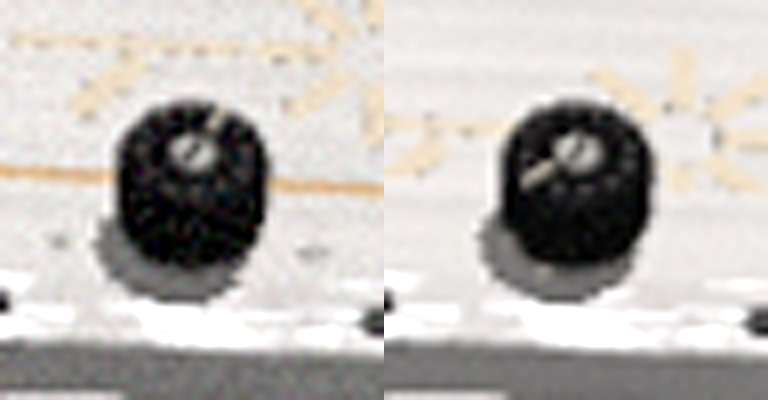

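The knob's white line turned from up-right (216,122) to left-down (538,172). That is about 207° clockwise and equals the hand's turn, so the pads did not slip. The screw-end slot is at (193,150) before and (578,150) now, and it is no longer parallel to the line, so the clutch did slip. I'll measure the slot's angle to count the clicks.

```bash
python3 - <<'E'
from h import *
z=np.load("avg.npz");pics={"scene":(dict(np.load("scene0.npz",allow_pickle=True)),z["A"]),"top":(dict(np.load("top0.npz",allow_pickle=True)),z["B"])}
out=[]
for n,(p,avg) in pics.items():
    # rectify a 60x60 mm patch of the knob-top plane to 0.2 mm/px seen from above (right=-y, up=+x)
    K=np.array(p["intrinsics"]);R=T.from_quat(p["rotation"]).as_matrix() if np.size(p["rotation"])==4 else np.array(p["rotation"])
    c={"scene":(.6408,.0210),"top":(.6404,.0193)}[n]
    s=np.linspace(.025,-.025,200);X,Y=np.meshgrid(c[0]+s,c[1]+s,indexing="ij")
    for im in(p["img"].astype(np.float32),avg.astype(np.float32)):
        q=(np.stack([X,Y,np.full_like(X,.099)],-1)-p["position"])@R
        u=(K[0,0]*q[...,0]/q[...,2]+K[0,2]).astype(np.float32);v=(K[1,1]*q[...,1]/q[...,2]+K[1,2]).astype(np.float32)
        w=cv2.remap(im,u,v,cv2.INTER_CUBIC)
        out.append(cv2.convertScaleAbs(cv2.resize(w,(380,380),interpolation=cv2.INTER_CUBIC)[...,::-1],alpha=1.9))
a=np.vstack([np.hstack(out[:2]),np.hstack(out[2:])]);cv2.imwrite("pics/k4.png",cv2.resize(a,(596,596)))
E
```

```text
(no output)
```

View pics/k4.png

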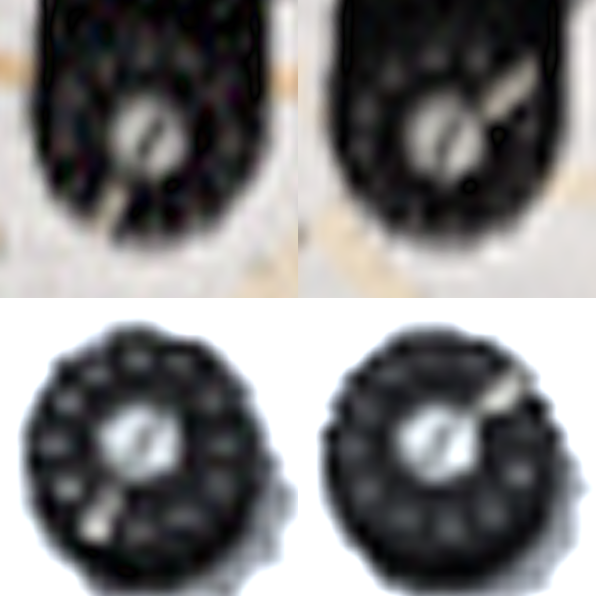

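```bash
python3 - <<'E'
import cv2,numpy as np
a=cv2.imread("pics/k4.png",0).astype(float)
def ang(c,r0,r1,sign):
    yy,xx=np.mgrid[0:a.shape[0],0:a.shape[1]];best=[]
    t=np.arange(0,180 if sign<0 else 360,1.)
    for k in t:
        d=np.radians(k);rr=np.linspace(r0,r1,25);rr=np.r_[rr,-rr] if sign<0 else rr
        best.append(sign*cv2.remap(a.astype(np.float32),(c[0]+rr*np.cos(d)).astype(np.float32),(c[1]-rr*np.sin(d)).astype(np.float32),1).mean())
    b=np.array(best);m=(b-np.percentile(b,70)).clip(0);f=2 if sign<0 else 1
    return (np.degrees(np.angle((m**2*np.exp(1j*f*np.radians(t))).sum()))/f)%180
for n,c in {"sc0":(148,137),"sc1":(446,137),"tp0":(141,443),"tp1":(438,443)}.items():
    # disc centre by bright blob
    y,x=np.mgrid[0:a.shape[0],0:a.shape[1]];m=(np.hypot(x-c[0],y-c[1])<45)&(a>120);m&=np.hypot(x-c[0],y-c[1])<36
    cc=(x[m].mean(),y[m].mean())
    L=ang(cc,55,85,1);S=ang(cc,0,17,-1);print(n,np.round(cc,1),"line",round(L),"slot",round(S),"slot-line",round((S-L+90)%180-90))
E
python3 d.py .414 .0239 .176 -57; python3 - <<'E'
from h import *
# near rail edge -> frame insertion: near outer edge on the axis, both views
a=np.radians(-2.65);ex=np.array([np.cos(a),np.sin(a)]);ey=np.array([-ex[1],ex[0]]);c=np.array([.572,.0243])
for n in("top","scene"):
    p=dict(np.load("last_"+n+".npz"));K=np.array(p["intrinsics"]);R=T.from_quat(p["rotation"]).as_matrix() if np.size(p["rotation"])==4 else np.array(p["rotation"])
    px=lambda w:(lambda q:K[:2,:2].diagonal()*q[:2]/q[2]+K[:2,2])((np.r_[w,.038]-p["position"])@R)
    for s in((.118,.075),(-.075,-.118)):
        for fx in(.09,):
            L=edge(p,px(c+fx*ex+s[0]*ey),px(c+fx*ex+s[1]*ey),.038);print(n,s,"far edge x along axis",round(float((L[0]-c)@ex),4),round(float(L[2]),2))
E
```

```text
sc0 [146.7 137.3] line 62 slot 61 slot-line -1
sc1 [445.6 138. ] line 36 slot 64 slot-line 28
tp0 [140.8 442.8] line 59 slot 64 slot-line 5
tp1 [438.1 442.9] line 37 slot 65 slot-line 28
t 23.6 pos [0.4173 0.0236 0.176 ] yaw -56.72 q [-0.072 -0.384  2.202  0.     1.323  0.918] F [-0.5  0.4 -0.4] M [-0.08  0.15 -0.05] w 0.795 g 0.0
travel cm [-0.26 -0.2   0.  ] turn [-0.02  0.02  0.28]
top (0.118, 0.075) far edge x along axis 0.0846 0.11
top (-0.075, -0.118) far edge x along axis 0.0848 0.32
scene (0.118, 0.075) far edge x along axis 0.0929 0.88
scene (-0.075, -0.118) far edge x along axis 0.0948 0.11
```

The slot has parted from the line by 28° in both views, which is two clicks at 15° each. The frame is square and centred, and the arm is clear.

```bash
python3 -c "
from h import *
print(r.sign_off())"
```

```text
the job is handed in; nothing more can be done
None
```

The frame is butted against the stop (about 10 N), within about 0.3° of square and 0.5 mm of centre; the knob is tight at two clutch clicks and released, the other items weren't touched, and the job is handed in at about 24 s.

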